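Set up the board-test fixture: locating pin and program wheel

TASK

Set the board-test fixture up for its next batch. Take the orange-headed locating pin from the rack and fit it in the fixture's bore: it is a tight fit, so start it leaning some ten degrees, with the edge of its foot inside the mouth of the bore, then straighten it, slide it fully home and let go, leaving the two black-headed pins standing in the rack. Then roll the selector's yellow thumbwheel by its rim until the 7 stands in the middle of its window, and leave it.

Things in the scene. Friction and masses are not known exactly. Their poses are not given: they have to be found in the camera images.
- pin: orange-headed pin, 68 to 120 g. Steel shaft 16 mm diameter, 38 mm long, foot chamfered 1 mm; on it a square head 22 x 22 mm, 28 mm tall (66 mm overall). Origin: centre of the foot; z along the pin to the head, x and y square to the head's sides. Starts upright (within 0.06 rad) in one of the rack's holes, foot 7 mm, head 45 to 73 mm above the table
- bore (a point): centre of the mouth, thinly ringed in brass, of the bore in the fixture's flat top, 50 mm above the table; axes as the fixture's, z up. Blind round bore 17 mm in diameter, 42 mm deep. With the pin home its head's underside rests on the mouth, its foot 38 mm below it
- fixture: fixed aluminium block 130 mm (x) by 150 mm (y) by 50 mm tall, origin at the centre of its underside. The bore lies at x = -30 mm, y = 0. A green circuit board from x = 0 to +62 mm stands 2 mm proud of the top, its chips 3.5 mm; studs 8 mm tall stand at x = 31, y = -66 and +66 mm. The top is bare where x is below 0
- rack: fixed green pin rack, 70 mm (x) by 150 mm (y) by 35 mm tall, origin at the centre of its underside. Three round holes, 17.5 mm in diameter and 28 mm deep, at x = 0 and y = -45, 0, +45 mm. It lies left or right of the fixture, with the selector on the other side
- spare_pin_a: a spare pin, the same in size and frame as the orange one (16 mm shaft, square 22 x 22 x 28 mm head) but with a black head, standing in another hole of the rack; leave it in the rack
- spare_pin_b: a spare pin, the same in size and frame as the orange one (16 mm shaft, square 22 x 22 x 28 mm head) but with a black head, standing in another hole of the rack; leave it in the rack
- selector: fixed grey box 120 mm (x) by 85 mm (y) by 48 mm tall, origin at the centre of its underside, -x side towards the robot. A knurled yellow thumbwheel (radius 35 mm, 16 mm wide, axle along y, 35 mm high, over the origin) stands 22 mm out of its top. Beside it, from y = 9 to 33 mm, a black bezel 65 mm high frames the window to a white digit drum that turns with the wheel
- wheel_top (a point): topmost point of the thumbwheel's rim, middle of its width, 70 mm above the table (fixed: it does not turn with the wheel); axes as the selector's
- window (a point): centre of the digit window, 63 mm above the table, 19 mm to the selector's +y side of the wheel's middle. Black digits 13 mm tall on the white drum, upright for a viewer on the selector's -x side looking along +x
- wheel (a joint): thumbwheel angle, rad: digit = value / 0.6283, so 7 is centred at 4.398; range 0 to 5.655; starts at 2.3 to 3.5. Grows as the top of the rim moves to the selector's +x (away from the robot), 35 mm of rim per rad. Light drag (0.6 N at the rim), no clicks: stays where left. A fingertip pressed lightly (3 N) on the rim's top and drawn along turns it by friction
Things that resemble listed ones, but are neither listed nor needed, are in the scene too. What is shaped like the pin but blue or white is not meant.

How it is judged:
On the way, in this order (a step that is already met when the one before it is completed fails the run):
1. the pin's foot is in the mouth of the bore (its centre at or below the mouth's level) while the pin leans by at least 0.09 rad (5 degrees) (z of pin in the frame of bore between -0.02 and 0 m and horizontal distance between pin and bore below 0.005 m and angle between pin's own z axis and vertical above 0.09 rad), for 0.1 s.
2. the pin is upright and fully home in the bore, and let go (z of pin in the frame of bore below -0.0355 m and horizontal distance between pin and bore below 0.003 m and angle between pin's own z axis and vertical below 0.06 rad and contact force between the fingers and pin below 0.1 N), for 0.2 s.
3. the 7 stands in the middle of the window (value of joint wheel between 4.238 and 4.558 rad), for 0.2 s.
At the end, for the whole second after the job is handed in: the orange pin stands home in the bore (foot at least 35.5 mm below the mouth, within 3 mm of its axis, upright within 0.06 rad), at rest and let go; the wheel is at rest with the 7 in the middle of the window (4.398 rad, give or take 0.16) (all of step 3 and z of pin in the frame of bore below -0.0355 m and horizontal distance between pin and bore below 0.003 m and angle between pin's own z axis and vertical below 0.06 rad and linear speed of pin below 0.02 m/s and velocity of joint wheel between -0.05 and 0.05 rad/s); the robot touches nothing.
It fails at once if a black-headed pin is shifted more than 25 mm or taken from the rack (distance of any of spare_pin_a, spare_pin_b from where it was at the start of the episode above 0.025 m).
It also fails if it takes over 58 s, if anything falls off the work surface, if the arm or the gripper's body presses on something with over 40 N, if the wrist force passes 120 N, or if a joint passes its speed limit or range.

ROBOT

A 6-joint arm with a two-finger parallel gripper is mounted at the origin on the work surface. World frame = base frame: x ahead of the robot, y to its left, z up, the work surface at z = 0. Lengths are in m, angles in rad, forces in N, time in s.
With the tool pointing down it reaches from about 0.375 to 0.9 m from the base axis. Payload 3.1 kg.
Tool frame: the origin (TCP) lies between the finger pads; the fingertips stand 17 mm ahead of it and the grasp point (between the pads) lies 2 mm behind it (robot.nose_length is the distance from the TCP to the fingertips, in m); z points along the fingers, y is the line along which they close (so a half turn about z gives the same grasp; the last joint's range is limited). The gripper opens to 87 mm and grips with 3 to 60 N. Pads are 19 mm wide; open, the fingers measure 117 mm over their backs; the gripper's body (75 mm by 190 mm) begins 51 mm behind the grasp point.
Start: joints at [-1.369, 0.527, 1.433, -0, 1.181, -0.178], TCP at [0.232, -0.58, 0.24] pointing down, gripper open.
Joint ranges: [-3.08, 3.08], [-0.75, 2.2], [0.22, 2.44], [-1.43, 4.57], [0, 2.65], [-2.85, 2.85]. Speed limits (rad/s): [2.79, 2.79, 3.14, 3.14, 3.14, 3.14].

INTERFACE

Orientations are given as a unit quaternion [x, y, z, w].
In Python, from rig import robot, cams gives the robot as it stands.
- The arm moves only by the shell command python3 -m pendant 'ROWS' [FORCE]. ROWS is JSON, a list of rows, each an object with "jaw": the opening, from 0 (shut) to 1 (fully open); "linear": the shift along the tool's x, y, z in cm, a list of three; "twist": the turn about the tool's z in degrees. A call has 1 to 12 rows; each row shifts and turns the commanded pose from where the row before left it, along the tool's axes as they then stand; what a row does not reach is not made up. A row lasts 1/12 s, in which the tool goes at most 41.7 mm and 7.16 degrees, less where a joint would pass 70% of its speed; a pose out of reach is approached as far as the arm can. A call is refused whole if a number of a shift passes 4.17 or a number of a turn 7.16, either way. A call with a gripper value outside its range is refused whole. The fingers move at their own pace and stop on an object; FORCE is the grip in N (left out, the last holds). Time passes only in rows, so rows that do not move let the fingers close. It gives the time, the measured TCP pose, the force, the opening and the grip force at its end, in the units of the state.
- robot.get_obs(): the state, without advancing time (a new reading comes with each control period).
- cams.camera(name): name is "scene" or "top"; returns a dict with "color" (420x560x3 uint8, blue, green, red), "depth" (420x560 float32, m along the optical axis (not along the pixel's ray), 0 where there is no reading), "fov_y" (degrees; the focal length in pixels is half the picture's height over the tangent of half this angle, whatever the lens; pixels are square), "cx", "cy" (the principal point, pixels), "view" (4x4, takes a point from world to camera coordinates). Camera axes: x right, y down, z forward; pixel columns grow to the right and rows downward; lengths in m; the calibration is good to about 2 mm. A picture is of the moment at which its call begins.
- robot.hand_in(): hands the job in; it is judged then, once.
The state is a dict: "time": time; "q": joint angles; "joint_velocities": joint speeds; "joint_torque": joint torques, N m; "position": TCP position; "tool_rot": TCP orientation; "ft_force": force on the tool from outside, world axes, zero at the start; "moment": the same for the moment, N m; "grip_width": finger opening in m; "grip_force": force on a finger pad.
Only numpy, scipy, OpenCV 4.12 (cv2) and the standard library are available. Lean on these libraries where they do the work, as an engineer would, in place of code of your own. Each camera call takes 0.05 s, during which the arm holds its last target. There are 200 camera calls.

## Working session

There is one attempt and no reset: what is moved stays moved. The work goes in short steps, Python scripts to look and compute and a shell command to move; the robot and the scene stay as the last step left them, time stands still between calls to the robot, and variables do not carry over. Pictures are saved under pics/ and viewed, at most 10 in all, crops included, and the job is handed in when it is done.

```bash
mkdir -p pics; ls
cat > h.py <<'E'
import numpy as np, cv2
from rig import robot, cams
def grab(n):
    c=cams.camera(n); f=c["color"].shape[0]/2/np.tan(np.radians(c["fov_y"])/2)
    d=c["depth"]; v,u=np.indices(d.shape)
    P=np.stack([(u-c["cx"])/f*d,(v-c["cy"])/f*d,d],-1)
    V=np.array(c["view"]); W=(P-V[:3,3])@V[:3,:3]
    W[d==0]=np.nan
    return c,f,V,W
def ray_z(c,f,V,u,v,z):
    r=np.array([(u-c["cx"])/f,(v-c["cy"])/f,1])@V[:3,:3]; o=-V[:3,:3].T@V[:3,3]
    return o+r*(z-o[2])/r[2]
E
python3 - <<'E'
from h import *
print(robot.get_obs())
for n in("scene","top"):
    c,f,V,W=grab(n); cv2.imwrite(f"pics/{n}1.png",c["color"]); np.savez(f"{n}1.npz",color=c["color"],W=W,V=V,f=f,cx=c["cx"],cy=c["cy"]); print(n,f,-V[:3,:3].T@V[:3,3],V[:3,:3],c["cx"],c["cy"])
E
```

```text
pics
{'time': 0.0, 'q': array([-1.36847259e+00,  5.28477713e-01,  1.43392700e+00, -5.71810335e-05,
        1.18140859e+00, -1.78476777e-01]), 'joint_velocities': array([-1.86290098e-03,  2.75027998e-04,  2.03292364e-03, -4.63544468e-04,
       -9.31999622e-05,  4.47251688e-04]), 'joint_torque': array([ 1.44199970e-03, -4.40033698e+01, -1.76593995e+01,  6.32384839e-02,
        5.79607137e-02, -1.73523267e-04]), 'position': array([ 0.23216982, -0.57950504,  0.23855666]), 'tool_rot': array([ 9.81925899e-01,  1.89262505e-01, -3.96749367e-05, -1.10992905e-03]), 'ft_force': array([-0.12690773, -1.16615511,  0.16861995]), 'moment': array([-0.0229035 ,  0.05163144,  0.03256236]), 'grip_force': 0.0, 'grip_width': 0.08677648382639656}
scene 481.8037533196077 [ 0.85209839 -0.21958957  0.82151421] [[ 0.49958706  0.86626189 -0.00176341]
 [ 0.73309195 -0.42386859 -0.53189436]
 [-0.46150727  0.2644348  -0.84680888]] 286.1573389754603 206.18863412559415
top 440.90529280925665 [0.40643243 0.01718559 0.99086838] [[ 2.10221359e-02 -9.99778975e-01 -2.64880727e-04]
 [-9.98768007e-01 -2.09889652e-02 -4.49658986e-02]
 [ 4.49504005e-02  1.20983363e-03 -9.98988487e-01]] 276.61096698550693 212.67331765060854
```

View pics/scene1.png

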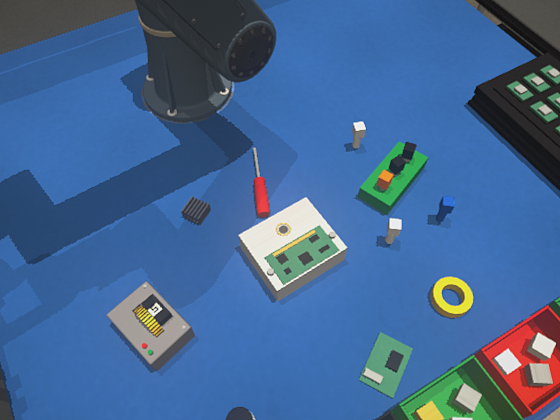

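View pics/top1.png

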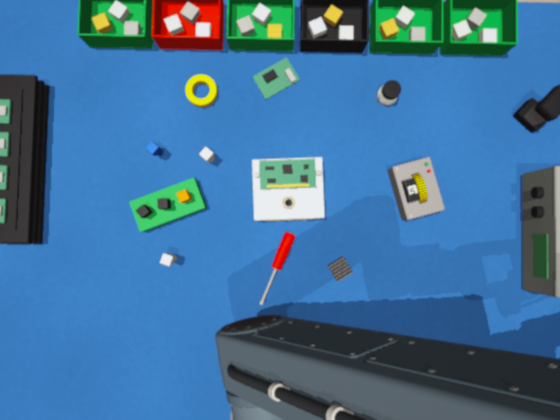

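The pictures show three pins in the rack. In the top view the orange head is at (183,196) and the black heads at (164,204) and (143,211). The lookalikes are white (207,154), white (168,259) and blue (155,149). The fixture bore is at (289,203) and the selector wheel at (420,188). I choose the orange one in the rack.

Run:
```python
from h import *
D={n:np.load(f"{n}1.npz") for n in("top","scene")}
def ray(d,u,v,z): return ray_z({"cx":d["cx"],"cy":d["cy"]},d["f"],d["V"],u,v,z)
def comp(m,near):
    n,l,s,c=cv2.connectedComponentsWithStats(m.astype(np.uint8)); 
    i=min((i for i in range(1,n) if s[i,4]>15),key=lambda i:np.hypot(*(c[i]-near))); return l==i,c[i],s[i]
for n,near in(("top",(183,196)),("scene",(384,180))):
    d=D[n]; h=cv2.cvtColor(d["color"],cv2.COLOR_BGR2HSV).astype(int); W=d["W"]
    m=(h[...,0]>5)&(h[...,0]<22)&(h[...,1]>150)&(h[...,2]>100)
    o,c,s=comp(m,near); print(n,"orange",c,s[4],"z max",np.nanpercentile(W[o][:,2],[10,50,95]))
    t=o&(W[...,2]>0.0685); v,u=np.nonzero(t); print(" top face px",t.sum(),u.mean(),v.mean(),"depth mean",np.nanmean(W[t],0),"ray",ray(d,u.mean(),v.mean(),.073))
    # plan-view points for orientation
    for nm,zlo,zhi,box in(("fixture",.046,.0505+.003,(.38,.58,-.13,.12)),("rack",.030,.040,(.30,.60,.1,.5)),("selector",.044,.052,(.3,.6,-.5,-.15)),("head",.068,.078,None)):
        q=(W[...,2]>zlo)&(W[...,2]<zhi)
        if box: q&=(W[...,0]>box[0])&(W[...,0]<box[1])&(W[...,1]>box[2])&(W[...,1]<box[3])
        else: q=t
        P=W[q][:,:2]
        if len(P)<5: print(nm,"none"); continue
        r=cv2.minAreaRect((P*1000).astype(np.float32)); print(" ",nm,len(P),np.round(r[0],1),np.round(r[1],1),round(r[2],1),"medz",np.round(np.nanmedian(W[q][:,2]),4))
    # bore
    near=(289,203) if n=="top" else (284,229)
    u0,v0=near; sub=h[v0-14:v0+15,u0-14:u0+15,2]; mm=np.zeros(h.shape[:2],bool); mm[v0-14:v0+15,u0-14:u0+15]=sub<150
    b,c,s=comp(mm,near); print(" bore",c,s,ray(d,*c,.05))
a=D["top"]["color"]; b=D["scene"]["color"]
z=lambda im,u,v,r=30:cv2.resize(im[v-r:v+r,u-r:u+r],(380,290 if 0 else 290),interpolation=cv2.INTER_CUBIC)
cv2.imwrite("pics/crop1.png",np.vstack([np.hstack([z(a,175,200),z(b,395,170)]),np.hstack([z(a,289,195),z(b,152,312)])]))
```

```text
top orange [187.         197.32258065] 31 z max [0.05632548 0.06596638 0.0739771 ]
 top face px 14 186.35714285714286 196.64285714285714 depth mean [0.47736699 0.20763891 0.07163627] ray [0.47726324 0.20735727 0.073     ]
  fixture 3841 [502.4  -4.2] [130.4 150.1] 3.2 medz 0.0499
  rack 1785 [489.4 254.1] [162.8 187.9] 81.2 medz 0.0345
  selector 1567 [ 509.1 -284.2] [119.9  85.7] 16.2 medz 0.0469
  head 14 [476.9 207.9] [10.  22.5] 70.0 medz 0.0718
 bore [288.15789474 202.21052632] [285 199   7   7  38] [ 0.47167753 -0.00589038  0.05      ]
scene orange [385.84745763 175.96610169] 118 z max [0.0688755  0.07230763 0.07478327]
 top face px 106 385.91509433962267 176.0 depth mean [0.48029705 0.21326187 0.07257139] ray [0.48052891 0.21300561 0.073     ]
  fixture 4893 [502.1  -6.2] [132.9 151.2] 3.6 medz 0.0503
  rack 1623 [485.7 245.4] [152.  243.7] 65.5 medz 0.0347
  selector 2745 [ 509.8 -286.7] [120.5  84.9] 16.5 medz 0.0476
  head 106 [479.5 213.6] [22.3 21.7] 27.9 medz 0.0726
 bore [283. 229.] [279 226   9   7  51] [ 0.47157726 -0.00840077  0.05      ]
```

View pics/crop1.png

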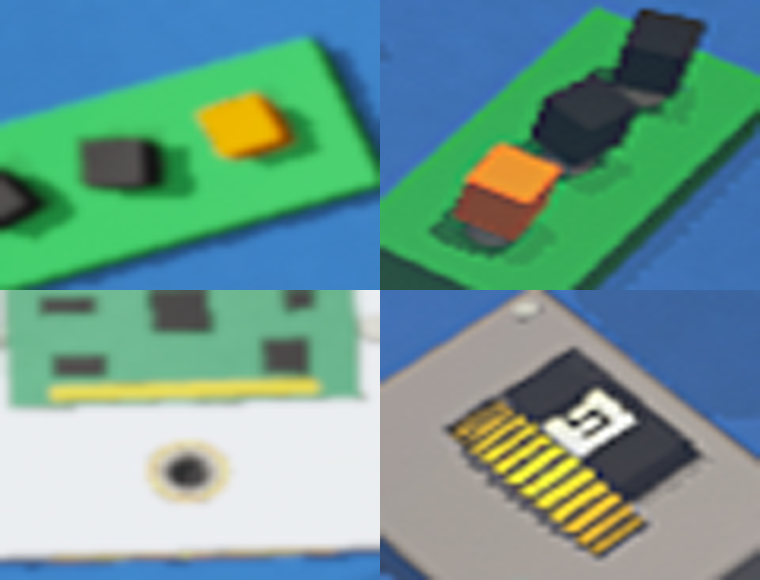

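The crop confirms the choice: the orange head stands nearest the fixture in the rack, about 45 mm from its black neighbour. The wheel window shows roughly a 5. The measured rectangles match the given sizes (fixture 130x150, selector 120x85, head 22x22, top at 73 mm). I'm moving out over the pin.

```bash
R='{"jaw":0.65,"linear":[2.8,-2.2,0],"twist":0}'; python3 -m pendant '[{"jaw":0.65,"linear":[2.8,-2.2,0],"twist":0},{"jaw":0.65,"linear":[2.8,-2.2,0],"twist":0},{"jaw":0.65,"linear":[2.8,-2.2,0],"twist":0},{"jaw":0.65,"linear":[2.8,-2.2,0],"twist":0},{"jaw":0.65,"linear":[2.8,-2.2,0],"twist":0},{"jaw":0.65,"linear":[2.8,-2.2,0],"twist":0},{"jaw":0.65,"linear":[2.8,-2.2,0],"twist":0},{"jaw":0.65,"linear":[2.8,-2.2,0],"twist":0},{"jaw":0.65,"linear":[2.8,-2.2,0],"twist":0},{"jaw":0.65,"linear":[2.8,-2.2,0],"twist":0},{"jaw":0.65,"linear":[2.8,-2.2,0],"twist":0},{"jaw":0.65,"linear":[2.8,-2.2,0],"twist":0}]' 20
python3 -m pendant '[{"jaw":0.65,"linear":[1.6,-3.2,0],"twist":0},{"jaw":0.65,"linear":[1.6,-3.2,0],"twist":0},{"jaw":0.65,"linear":[1.6,-3.2,0],"twist":0},{"jaw":0.65,"linear":[1.6,-3.2,0],"twist":0},{"jaw":0.65,"linear":[1.6,-3.2,0],"twist":0},{"jaw":0.65,"linear":[1.6,-3.2,0],"twist":0},{"jaw":0.65,"linear":[1.6,-3.2,0],"twist":0},{"jaw":0.65,"linear":[1.6,-3.2,0],"twist":0},{"jaw":0.65,"linear":[1.6,-3.2,0],"twist":0},{"jaw":0.65,"linear":[1.6,-3.2,0],"twist":0},{"jaw":0.65,"linear":[1.6,-3.2,0],"twist":0},{"jaw":0.65,"linear":[1.2,-2.8,0],"twist":0}]'
python3 -m pendant '[{"jaw":0.65,"linear":[0,0,0.5],"twist":-7.1},{"jaw":0.65,"linear":[0,0,0.5],"twist":-7.1},{"jaw":0.65,"linear":[0,0,0.5],"twist":-7.1},{"jaw":0.65,"linear":[0,0,0.5],"twist":-7.1},{"jaw":0.65,"linear":[0,0,0.5],"twist":-7.1},{"jaw":0.65,"linear":[0,0,0.5],"twist":-7.1},{"jaw":0.65,"linear":[0,0,0.5],"twist":-7.1},{"jaw":0.65,"linear":[0,0,0.5],"twist":-7.1},{"jaw":0.65,"linear":[0,0,0.5],"twist":-7.1},{"jaw":0.65,"linear":[0,0,0.5],"twist":-7.1},{"jaw":0.65,"linear":[0,0,0.5],"twist":-7.1},{"jaw":0.65,"linear":[0,0,0],"twist":-7.1}]'
python3 - <<'E'
from h import *
print(robot.get_obs()["q"])
E
```

```text
time: 1.1
position: [0.4465, -0.2084, 0.2394]
tool_rot: [0.982, 0.189, -0.0, -0.0]
ft_force: [1.5, -0.1, -0.3]
grip_width: 0.0567
grip_force: 0.0
time: 2.1
position: [0.4793, 0.2148, 0.2393]
tool_rot: [0.982, 0.19, 0.0, -0.0]
ft_force: [0.2, -0.2, 0.4]
grip_width: 0.0566
grip_force: 0.0
time: 3.1
position: [0.4785, 0.2122, 0.1833]
tool_rot: [0.592, 0.806, -0.001, -0.001]
ft_force: [0.3, 0.2, -0.2]
grip_width: 0.0561
grip_force: 0.0
[ 2.03719664e-01  4.71876145e-01  1.74195591e+00 -3.29499705e-05
  9.30673995e-01 -9.94095647e-02]
```

```bash
python3 -m pendant '[{"jaw":0.65,"linear":[0,0,0],"twist":-5.2},{"jaw":0.65,"linear":[0,0,0],"twist":-5.2},{"jaw":0.65,"linear":[0,0.2,2],"twist":0},{"jaw":0.65,"linear":[0,0,2],"twist":0},{"jaw":0.65,"linear":[0,0,2],"twist":0},{"jaw":0.65,"linear":[0,0,1],"twist":0},{"jaw":0.65,"linear":[0,0,0.6],"twist":0},{"jaw":0.65,"linear":[0,0,0],"twist":0}]'
python3 - <<'E'
from h import *
c,f,V,W=grab("scene"); cv2.imwrite("pics/s2.png",cv2.resize(c["color"][110:250,310:460],(750,600*0+580),interpolation=cv2.INTER_CUBIC))
E
```

```text
time: 3.77
position: [0.4804, 0.2131, 0.1074]
tool_rot: [0.519, 0.855, -0.001, -0.001]
ft_force: [0.3, 0.6, 0.4]
grip_width: 0.0564
grip_force: 0.0
```

View pics/s2.png

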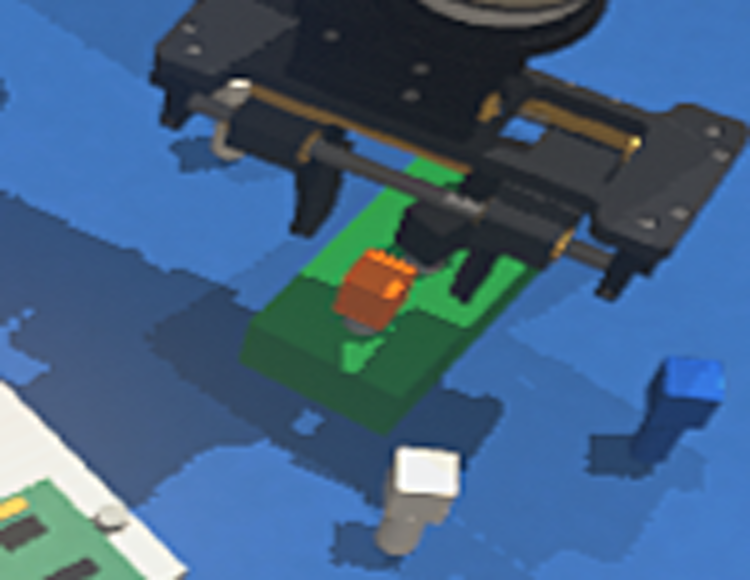

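The fingers straddle the orange head (370,290 in the crop), clear of the black pin. Lowering and gripping.

```bash
python3 -m pendant '[{"jaw":0.65,"linear":[0,0,1.5],"twist":0},{"jaw":0.65,"linear":[0,0,1.5],"twist":0},{"jaw":0.65,"linear":[0,0,1],"twist":0},{"jaw":0.65,"linear":[0,0,0],"twist":0},{"jaw":0.2,"linear":[0,0,0],"twist":0},{"jaw":0.2,"linear":[0,0,0],"twist":0},{"jaw":0.1,"linear":[0,0,0],"twist":0},{"jaw":0.1,"linear":[0,0,0],"twist":0},{"jaw":0.1,"linear":[0,0,0],"twist":0},{"jaw":0.1,"linear":[0,0,0],"twist":0}]' 15
```

```text
time: 4.65
position: [0.4814, 0.2134, 0.0689]
tool_rot: [0.519, 0.855, 0.0, 0.0]
ft_force: [-0.0, -1.2, 0.5]
grip_width: 0.0245
grip_force: 0.1
```

```bash
python3 -m pendant '[{"jaw":0.1,"linear":[0,0,0],"twist":0},{"jaw":0.1,"linear":[0,0,0],"twist":0},{"jaw":0.1,"linear":[0,0,0],"twist":0},{"jaw":0.1,"linear":[0,0,0],"twist":0}]' 15; python3 -m pendant '[{"jaw":0.1,"linear":[0,0,-0.7],"twist":0},{"jaw":0.1,"linear":[0,0,-0.7],"twist":0},{"jaw":0.1,"linear":[0,0,-0.7],"twist":0},{"jaw":0.1,"linear":[0,0,0],"twist":0}]'
```

```text
time: 4.98
position: [0.4809, 0.2132, 0.0687]
tool_rot: [0.519, 0.855, -0.0, -0.0]
ft_force: [-0.8, -1.4, 5.0]
grip_width: 0.0223
grip_force: 14.9
time: 5.32
position: [0.481, 0.2133, 0.0908]
tool_rot: [0.519, 0.855, -0.0, 0.0]
ft_force: [-1.7, -0.4, -0.7]
grip_width: 0.022
grip_force: 15.0
```

```bash
python3 -m pendant '[{"jaw":0.1,"linear":[0,0,0],"twist":0},{"jaw":0.1,"linear":[-0.3,0,0],"twist":0},{"jaw":0.1,"linear":[-0.3,0,0],"twist":0},{"jaw":0.1,"linear":[-0.3,0,0],"twist":0},{"jaw":0.1,"linear":[-0.3,0,0],"twist":0},{"jaw":0.1,"linear":[-0.2,0,0],"twist":0},{"jaw":0.1,"linear":[0,0,0],"twist":0}]' 6
python3 -m pendant '[{"jaw":0.1,"linear":[0,0,-0.5],"twist":0},{"jaw":0.1,"linear":[0,0,-1],"twist":0},{"jaw":0.1,"linear":[0,0,-2],"twist":0},{"jaw":0.1,"linear":[0,0,-2],"twist":0},{"jaw":0.1,"linear":[0,0,-2],"twist":0},{"jaw":0.1,"linear":[0,0,0],"twist":0}]' 20
python3 - <<'E'
from h import *
c,f,V,W=grab("scene"); a=c["color"][90:210,310:460]
cv2.imwrite("pics/s3.png",cv2.resize(a,(750,600),interpolation=cv2.INTER_CUBIC))
E
```

```text
time: 5.9
position: [0.4874, 0.2004, 0.0892]
tool_rot: [0.52, 0.854, -0.0, -0.0]
ft_force: [-2.2, -0.0, -1.0]
grip_width: 0.0219
grip_force: 6.0
time: 6.4
position: [0.4917, 0.2018, 0.1694]
tool_rot: [0.519, 0.855, 0.004, 0.005]
ft_force: [1.3, 0.4, -0.8]
grip_width: 0.0219
grip_force: 20.0
```

View pics/s3.png

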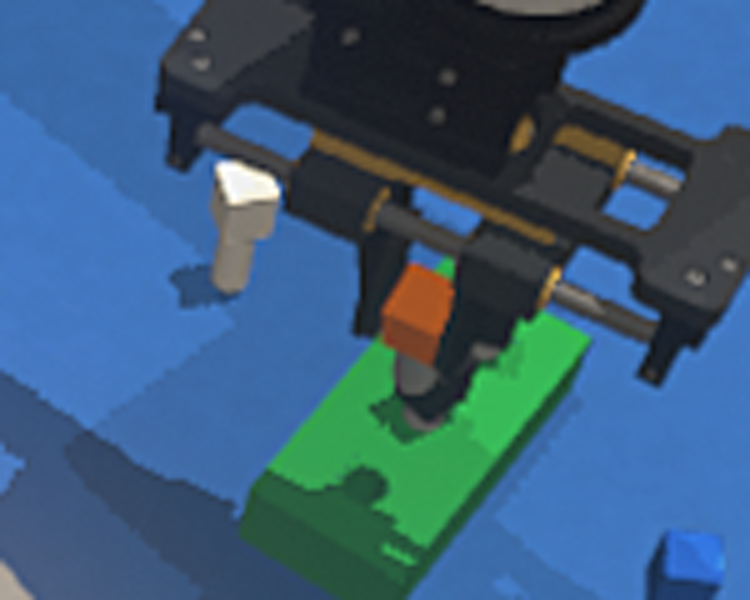

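Pin is held clear of the rack and leaning, foot toward (425,410) in the crop, head (420,310). The black pins still stand. Carrying it to the bore.

```bash
python3 -m pendant '[{"jaw":0.1,"linear":[0,0,0],"twist":7.1},{"jaw":0.1,"linear":[0,0,0],"twist":7.1},{"jaw":0.1,"linear":[0,0,0],"twist":7.1},{"jaw":0.1,"linear":[0,0,0],"twist":7.1},{"jaw":0.1,"linear":[0,0,0],"twist":7.1},{"jaw":0.1,"linear":[0,0,0],"twist":7.1},{"jaw":0.1,"linear":[0,0,0],"twist":7.1},{"jaw":0.1,"linear":[0,0,0],"twist":7.1},{"jaw":0.1,"linear":[0,0,0],"twist":7.1},{"jaw":0.1,"linear":[0,0,0],"twist":7.1},{"jaw":0.1,"linear":[0,0,0],"twist":7.1},{"jaw":0.1,"linear":[0,0,0],"twist":7.1}]' 20
python3 -m pendant '[{"jaw":0.1,"linear":[0,0,0],"twist":7.1},{"jaw":0.1,"linear":[0,0,0],"twist":7.1},{"jaw":0.1,"linear":[0,0,0],"twist":7.1},{"jaw":0.1,"linear":[0,0,0],"twist":7.1},{"jaw":0.1,"linear":[-0.6,3,0],"twist":0},{"jaw":0.1,"linear":[-0.6,3,0],"twist":0},{"jaw":0.1,"linear":[-0.6,3,0],"twist":0},{"jaw":0.1,"linear":[-0.6,3,0],"twist":0},{"jaw":0.1,"linear":[-0.6,3,0],"twist":0},{"jaw":0.1,"linear":[-0.6,3,0],"twist":0},{"jaw":0.1,"linear":[-0.6,3,0],"twist":0},{"jaw":0.1,"linear":[0,0,0],"twist":0}]' 20
python3 - <<'E'
from h import *
o=robot.get_obs(); print(o["position"],o["tool_rot"],o["q"])
c,f,V,W=grab("scene"); a=c["color"]; h=cv2.cvtColor(a,cv2.COLOR_BGR2HSV).astype(int)
m=(h[...,0]>5)&(h[...,0]<22)&(h[...,1]>150)&(h[...,2]>90)&(np.linalg.norm(W-o["position"],axis=2)<.05)
v,u=np.nonzero(m); P=W[m]; print(len(P),P.mean(0))
np.savez("s4.npz",color=a,W=W,m=m)
# cluster by local normals via RANSAC planes
rng=np.random.default_rng(0); Q=P.copy()
for k in range(3):
    best=None
    for _ in range(400):
        i=rng.choice(len(Q),3,False); n=np.cross(Q[i[1]]-Q[i[0]],Q[i[2]]-Q[i[0]]); L=np.linalg.norm(n)
        if L<1e-5: continue
        n/=L; s=abs((Q-Q[i[0]])@n)<.0012
        if best is None or s.sum()>best.sum(): best=s
    A=Q[best]; n=np.linalg.svd(A-A.mean(0))[2][2]; print(best.sum(),A.mean(0).round(4),(n*np.sign(n[2])).round(3)); Q=Q[~best]
    if len(Q)<12: break
cu,cv_=int(u.mean()),int(v.mean()); print(cu,cv_)
cv2.imwrite("pics/s4.png",cv2.resize(a[cv_-40:cv_+70,cu-70:cu+67],(750,600),interpolation=cv2.INTER_CUBIC))
E
```

```text
time: 7.45
position: [0.4876, 0.2009, 0.1638]
tool_rot: [0.962, 0.275, -0.0, 0.0]
ft_force: [-0.1, 0.6, -1.1]
grip_width: 0.0216
grip_force: 20.0
time: 8.45
position: [0.46, -0.0158, 0.1641]
tool_rot: [1.0, 0.031, 0.0, 0.001]
ft_force: [-0.2, 0.3, -1.2]
grip_width: 0.0218
grip_force: 20.0
[ 0.4600491  -0.01583427  0.16412298] [9.99520479e-01 3.09455356e-02 4.04384134e-04 1.01081903e-03] [-0.27685542  0.43228129  1.91317894 -0.0023562   0.79475056  1.23368919]
149 [ 0.47334865 -0.01577572  0.16017591]
110 [ 0.4739 -0.0158  0.1596] [0.961 0.055 0.272]
17 [ 0.4753 -0.0172  0.1608] [0.957 0.053 0.285]
13 [ 0.4703 -0.0176  0.1609] [0.939 0.26  0.225]
279 198
```

View pics/s4.png

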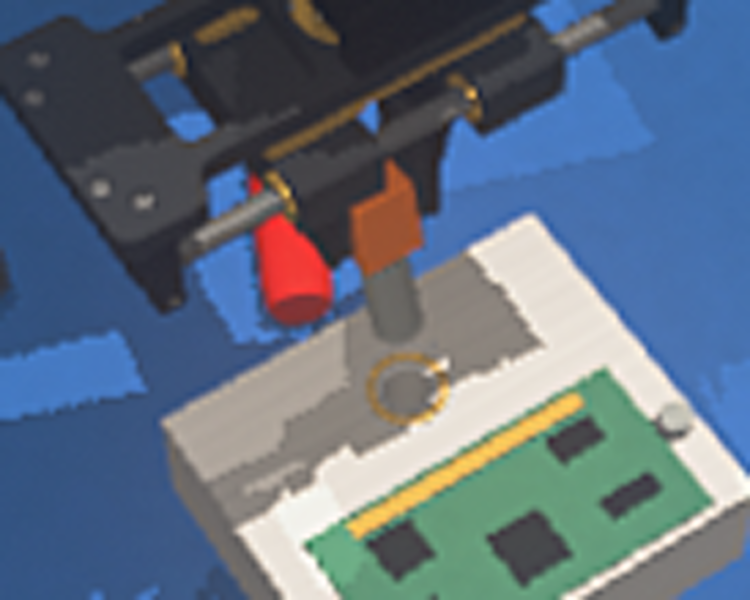

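Head face normal gives a lean of 0.275 rad, with the foot toward +x. The pin hangs above the ringed bore, which is at (405,390) in the crop. That lean is more than wanted, so I'll set it back to about 0.14 by nudging the foot against the fixture's front face, clear of the red screwdriver.

```bash
python3 -m pendant '[{"jaw":0.1,"linear":[-2.1,1.2,0],"twist":0},{"jaw":0.1,"linear":[-2.1,1.2,0],"twist":0},{"jaw":0.1,"linear":[-2.0,1.1,0],"twist":0},{"jaw":0.1,"linear":[0,0,2],"twist":0},{"jaw":0.1,"linear":[0,0,2],"twist":0},{"jaw":0.1,"linear":[0,0,2],"twist":0},{"jaw":0.1,"linear":[0,0,1],"twist":0},{"jaw":0.1,"linear":[0,0,0],"twist":0},{"jaw":0.1,"linear":[0,0,0],"twist":0}]' 20
python3 -m pendant '[{"jaw":0.1,"linear":[0.5,0,0],"twist":0},{"jaw":0.1,"linear":[0.5,0,0],"twist":0},{"jaw":0.1,"linear":[0.3,0,0],"twist":0},{"jaw":0.1,"linear":[0.3,0,0],"twist":0},{"jaw":0.1,"linear":[0.3,0,0],"twist":0},{"jaw":0.1,"linear":[0.2,0,0],"twist":0},{"jaw":0.1,"linear":[0,0,0],"twist":0}]' 6
python3 -m pendant '[{"jaw":0.1,"linear":[-1,0,0],"twist":0},{"jaw":0.1,"linear":[-1,0,0],"twist":0},{"jaw":0.1,"linear":[0,0,-2],"twist":0},{"jaw":0.1,"linear":[0,0,-2],"twist":0},{"jaw":0.1,"linear":[0,0,-2],"twist":0},{"jaw":0.1,"linear":[2,-1.2,0],"twist":0},{"jaw":0.1,"linear":[2,-1.2,0],"twist":0},{"jaw":0.1,"linear":[2,-1.2,0],"twist":0},{"jaw":0.1,"linear":[0,-0.6,0],"twist":0},{"jaw":0.1,"linear":[0,0,0],"twist":0},{"jaw":0.1,"linear":[0,0,0],"twist":0}]' 20
cat > look.py <<'E'
from h import *
def look(name):
    o=robot.get_obs(); print(o["position"],o["tool_rot"])
    c,f,V,W=grab("scene"); a=c["color"]; h=cv2.cvtColor(a,cv2.COLOR_BGR2HSV).astype(int)
    m=(h[...,0]>5)&(h[...,0]<22)&(h[...,1]>150)&(h[...,2]>90)&(np.linalg.norm(W-o["position"],axis=2)<.05)
    v,u=np.nonzero(m); P=W[m]; rng=np.random.default_rng(0); best=np.zeros(len(P),bool)
    for _ in range(600):
        i=rng.choice(len(P),3,False); n=np.cross(P[i[1]]-P[i[0]],P[i[2]]-P[i[0]]); L=np.linalg.norm(n)
        if L<1e-5: continue
        s=abs((P-P[i[0]])@n/L)<.0012
        if s.sum()>best.sum(): best=s
    A=P[best]; n=np.linalg.svd(A-A.mean(0))[2][2]; n*=np.sign(n[0]); lean=np.arcsin(n[2])
    d=np.array([-n[2]*.998,-n[2]*.06,np.cos(lean)]); X=A.mean(0)-.011*n
    A0=X+d*((o["position"][2]-.006-X[2])/d[2])
    print(best.sum(),len(P),"lean",lean,"axis at TCP-6mm",A0,"foot~",A0-.055*d)
    cu,cv_=int(u.mean()),int(v.mean()); k=a[cv_-40:cv_+70,cu-70:cu+67]
    cv2.imwrite(f"pics/{name}.png",cv2.resize(k,(750,600),interpolation=cv2.INTER_CUBIC)); print("crop origin",cu-70,cv_-40,"scale",750/137,600/110)
    p=V[:3,:3]@(A0-.055*d)+V[:3,3]; print("foot px",f*p[:2]/p[2]+[c["cx"],c["cy"]])
E
python3 -c "from look import *; look('s5')"
```

```text
time: 9.25
position: [0.4001, -0.0497, 0.094]
tool_rot: [0.999, 0.034, -0.001, -0.0]
ft_force: [-0.1, 0.3, -1.6]
grip_width: 0.0217
grip_force: 20.0
time: 9.83
position: [0.4215, -0.049, 0.0947]
tool_rot: [0.999, 0.033, 0.0, 0.0]
ft_force: [-1.2, 0.4, -1.9]
grip_width: 0.0221
grip_force: 6.0
time: 10.75
position: [0.456, -0.0042, 0.154]
tool_rot: [0.999, 0.034, -0.002, -0.0]
ft_force: [-0.4, 0.7, -1.8]
grip_width: 0.0219
grip_force: 20.0
[ 0.45602439 -0.00418408  0.15404201] [ 9.99430462e-01  3.37063058e-02 -1.59213350e-03 -3.19709747e-04]
93 125 lean 0.14061528796801648 axis at TCP-6mm [ 0.45849414 -0.00513963  0.14804201] foot~ [ 0.4661871  -0.00467713  0.09358486]
crop origin 214 157 scale 5.474452554744525 5.454545454545454
foot px [283.13402549 213.64670058]
```

View pics/s5.png

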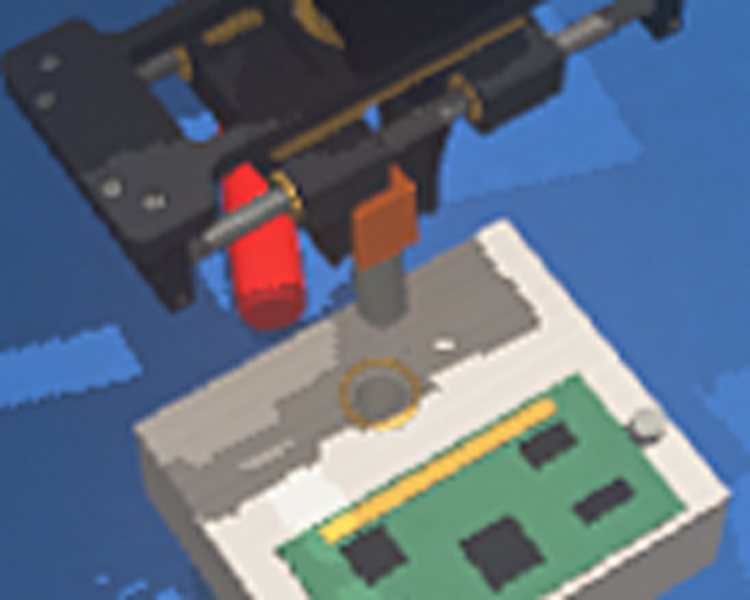

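Lean is now 0.14 rad. The foot (380,312) stands above and slightly behind the brass ring (380,393). Refining the ring's centre in the same camera.

Run:
```python
from h import *
for n,(u0,v0) in(("scene",(283,229)),("top",(288,202))):
    d=np.load(f"{n}1.npz"); a=d["color"]; h=cv2.cvtColor(a,cv2.COLOR_BGR2HSV).astype(int)
    m=np.zeros(a.shape[:2],np.uint8); s=np.s_[v0-11:v0+12,u0-12:u0+13]
    k=((h[s][...,1]>60)&(h[s][...,0]>10)&(h[s][...,0]<35))|(h[s][...,2]<120)
    m[s]=k; nn,l,st,ce=cv2.connectedComponentsWithStats(m); i=1+st[1:,4].argmax()
    M=(l==i).astype(np.uint8); cs,_=cv2.findContours(M,cv2.RETR_EXTERNAL,cv2.CHAIN_APPROX_NONE); e=cv2.fitEllipse(max(cs,key=len))
    P=ray_z({"cx":d["cx"],"cy":d["cy"]},d["f"],d["V"],*e[0],.05); print(n,st[i],e,P)
```

```text
scene [276 223  15  13  68] ((283.0179443359375, 228.8369903564453), (12.281009674072266, 14.52424144744873), 86.76978302001953) [ 0.47129571 -0.00820173  0.05      ]
top [286 200   6   6  27] ((288.26422119140625, 202.3726348876953), (4.967630386352539, 5.287469863891602), 170.52520751953125) [ 0.47133501 -0.00612459  0.05      ]
```

```bash
python3 -m pendant '[{"jaw":0.1,"linear":[0.54,0.4,1],"twist":0},{"jaw":0.1,"linear":[0,0,1],"twist":0},{"jaw":0.1,"linear":[0,0,1],"twist":0},{"jaw":0.1,"linear":[0,0,0.6],"twist":0},{"jaw":0.1,"linear":[0,0,0],"twist":0},{"jaw":0.1,"linear":[0,0,0],"twist":0}]' 20
python3 - <<'E'
from look import *
look('s6')
c,f,V,W=grab("scene"); a=c["color"]
cv2.imwrite("pics/s6b.png",cv2.resize(a[185:250,245:325],(738,600),interpolation=cv2.INTER_CUBIC)); print(738/80,600/65)
E
```

```text
time: 11.3
position: [0.4634, -0.0085, 0.1179]
tool_rot: [0.999, 0.033, -0.001, -0.0]
ft_force: [-0.7, 0.2, -1.0]
grip_width: 0.0221
grip_force: 20.0
[ 0.46341565 -0.00850035  0.1179447 ] [ 9.99457025e-01  3.29396129e-02 -7.70193679e-04 -2.09819691e-04]
82 110 lean 0.1340544837483501 axis at TCP-6mm [ 0.46633116 -0.00898043  0.1119447 ] foot~ [ 0.47366739 -0.00853937  0.05743815]
crop origin 214 173 scale 5.474452554744525 5.454545454545454
foot px [283.47395296 227.89105003]
9.225 9.23076923076923
```

View pics/s6b.png

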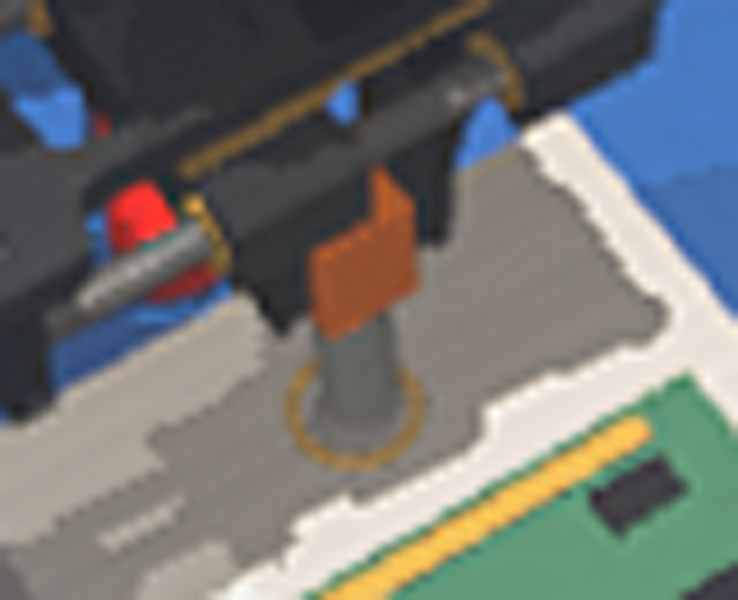

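Foot end (361,397) versus ring centre (355,409): foot is about 2.4 mm too far in +x and centred in y. Correcting by 1.7 mm and entering the mouth leaned.

```bash
python3 -m pendant '[{"jaw":0.1,"linear":[-0.17,0,0.3],"twist":0},{"jaw":0.1,"linear":[0,0,0.2],"twist":0},{"jaw":0.1,"linear":[0,0,0.2],"twist":0},{"jaw":0.1,"linear":[0,0,0.2],"twist":0},{"jaw":0.1,"linear":[0,0,0],"twist":0},{"jaw":0.1,"linear":[0,0,0],"twist":0},{"jaw":0.1,"linear":[0,0,0],"twist":0}]' 10
python3 -c "from look import *; look('s7')"
```

```text
time: 11.98
position: [0.4623, -0.0082, 0.1096]
tool_rot: [0.999, 0.033, 0.0, 0.0]
ft_force: [-0.2, -0.3, -0.6]
grip_width: 0.0221
grip_force: 10.0
[ 0.46226295 -0.00820466  0.10955659] [9.99443343e-01 3.33617091e-02 2.79316194e-05 6.90390220e-06]
78 106 lean 0.1365317326899839 axis at TCP-6mm [ 0.46502648 -0.00926941  0.10355659] foot~ [ 0.47249745 -0.00882025  0.04906842]
crop origin 214 174 scale 5.474452554744525 5.454545454545454
foot px [283.05423938 229.7272523 ]
```

```bash
python3 -m pendant '[{"jaw":0.1,"linear":[-0.03,0,0.1],"twist":0},{"jaw":0.1,"linear":[0,0,0.1],"twist":0},{"jaw":0.1,"linear":[0,0,0],"twist":0},{"jaw":0.1,"linear":[0,0,0],"twist":0}]' 10
python3 -m pendant '[{"jaw":0.1,"linear":[0,0,0.1],"twist":0},{"jaw":0.1,"linear":[0,0,0.1],"twist":0},{"jaw":0.1,"linear":[0,0,0],"twist":0},{"jaw":0.1,"linear":[0,0,0],"twist":0}]' 10
python3 -c "from look import *; look('s8')"
```

```text
time: 12.37
position: [0.462, -0.0083, 0.1075]
tool_rot: [0.999, 0.033, 0.0, 0.0]
ft_force: [0.2, -0.5, -0.9]
grip_width: 0.022
grip_force: 10.0
time: 12.7
position: [0.4621, -0.0083, 0.1055]
tool_rot: [0.999, 0.033, 0.0, 0.0]
ft_force: [0.3, -0.2, -2.0]
grip_width: 0.0218
grip_force: 10.0
[ 0.46206215 -0.0083479   0.10549424] [9.99445216e-01 3.33053066e-02 1.15427198e-04 6.14631752e-05]
76 102 lean 0.10977676968391516 axis at TCP-6mm [ 0.46500623 -0.00944544  0.09949424] foot~ [ 0.47101978 -0.00908391  0.04482531]
crop origin 213 176 scale 5.474452554744525 5.454545454545454
foot px [282.54924221 230.3123654 ]
```

View pics/s8.png

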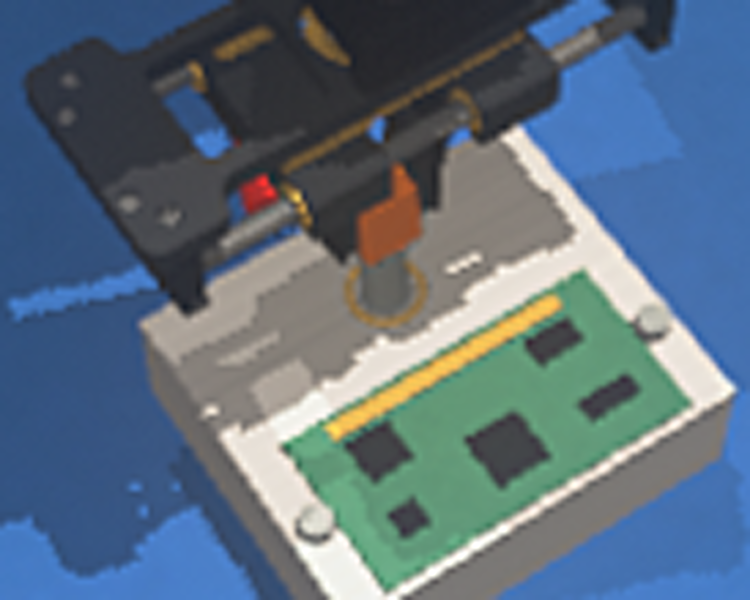

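The shaft is in the ring (385,295), the foot about 5 mm below the mouth, lean 0.11 and forces low. Straightening, then sliding down.

```bash
python3 -m pendant '[{"jaw":0.1,"linear":[0.15,0,0],"twist":0},{"jaw":0.1,"linear":[0.15,0,0],"twist":0},{"jaw":0.1,"linear":[0.15,0,0],"twist":0},{"jaw":0.1,"linear":[0.1,0,0],"twist":0},{"jaw":0.1,"linear":[0.05,0,0],"twist":0},{"jaw":0.1,"linear":[0,0,0],"twist":0}]' 8
python3 -m pendant '[{"jaw":0.1,"linear":[0,0,0.2],"twist":0},{"jaw":0.1,"linear":[0,0,0.2],"twist":0},{"jaw":0.1,"linear":[0,0,0.2],"twist":0},{"jaw":0.1,"linear":[0,0,0],"twist":0}]' 8
python3 -c "from look import *; look('s9')"
```

```text
time: 13.25
position: [0.468, -0.0079, 0.1056]
tool_rot: [0.999, 0.033, -0.0, 0.0]
ft_force: [-0.9, -1.3, -0.0]
grip_width: 0.022
grip_force: 8.0
time: 13.58
position: [0.4679, -0.0078, 0.0991]
tool_rot: [0.999, 0.033, -0.0, -0.0]
ft_force: [-0.0, -1.1, -1.9]
grip_width: 0.022
grip_force: 8.0
[ 0.46794899 -0.00784715  0.0990959 ] [ 9.99446836e-01  3.32568211e-02 -4.76088323e-05 -6.22496650e-05]
66 92 lean 0.013137653715713868 axis at TCP-6mm [ 0.47033581 -0.0086337   0.0930959 ] foot~ [ 0.47105691 -0.00859035  0.03810064]
crop origin 215 180 scale 5.474452554744525 5.454545454545454
foot px [282.81917547 231.9832603 ]
```

```bash
python3 -m pendant '[{"jaw":0.1,"linear":[0,0,0.3],"twist":0},{"jaw":0.1,"linear":[0,0,0.3],"twist":0},{"jaw":0.1,"linear":[0,0,0.3],"twist":0},{"jaw":0.1,"linear":[0,0,0.3],"twist":0},{"jaw":0.1,"linear":[0,0,0],"twist":0}]' 8
python3 -m pendant '[{"jaw":0.1,"linear":[0,0,0.3],"twist":0},{"jaw":0.1,"linear":[0,0,0.3],"twist":0},{"jaw":0.1,"linear":[0,0,0.3],"twist":0},{"jaw":0.1,"linear":[0,0,0.2],"twist":0},{"jaw":0.1,"linear":[0,0,0],"twist":0},{"jaw":0.1,"linear":[0,0,0],"twist":0}]' 8
```

```text
time: 14.05
position: [0.468, -0.0079, 0.0869]
tool_rot: [0.999, 0.033, -0.0, -0.0]
ft_force: [-1.3, -1.9, -2.4]
grip_width: 0.022
grip_force: 8.0
time: 14.55
position: [0.4681, -0.008, 0.0763]
tool_rot: [0.999, 0.033, 0.0, 0.0]
ft_force: [-0.3, -3.2, -3.9]
grip_width: 0.0215
grip_force: 8.0
```

```bash
python3 -m pendant '[{"jaw":0.1,"linear":[0,0.05,0.1],"twist":0},{"jaw":0.1,"linear":[0,0,0.1],"twist":0},{"jaw":0.1,"linear":[0,0,0.1],"twist":0},{"jaw":0.1,"linear":[0,0,0.1],"twist":0},{"jaw":0.1,"linear":[0,0,0],"twist":0},{"jaw":0.1,"linear":[0,0,0],"twist":0}]' 8
python3 -c "from look import *; look('s9')"
```

```text
time: 15.05
position: [0.4687, -0.0082, 0.0733]
tool_rot: [0.999, 0.033, 0.001, 0.0]
ft_force: [0.3, 0.2, 5.8]
grip_width: 0.0218
grip_force: 8.0
[ 0.46868623 -0.00819447  0.0733138 ] [9.99450255e-01 3.31367519e-02 1.06827958e-03 5.23743112e-05]
57 156 lean -0.004488141340085831 axis at TCP-6mm [ 0.47117443 -0.00971103  0.0673138 ] foot~ [ 0.47092807 -0.00972584  0.01231435]
crop origin 219 194 scale 5.474452554744525 5.454545454545454
foot px [282.3708749  238.78802767]
```

Home, with the underside seated at +5.8 N. Releasing and rising.

```bash
python3 -m pendant '[{"jaw":0.45,"linear":[0,0,0],"twist":0},{"jaw":0.45,"linear":[0,0,0],"twist":0},{"jaw":0.45,"linear":[0,0,0],"twist":0},{"jaw":0.45,"linear":[0,0,0],"twist":0},{"jaw":0.45,"linear":[0,0,0],"twist":0},{"jaw":0.45,"linear":[0,0,-1],"twist":0},{"jaw":0.45,"linear":[0,0,-3],"twist":0},{"jaw":0.45,"linear":[0,0,-3],"twist":0},{"jaw":0.45,"linear":[0,0,-2],"twist":0},{"jaw":0.45,"linear":[0,0,0],"twist":0}]' 8
python3 -m pendant '[{"jaw":0,"linear":[0,3.5,0],"twist":0},{"jaw":0,"linear":[0,3.5,0],"twist":0},{"jaw":0,"linear":[0,3.5,0],"twist":0},{"jaw":0,"linear":[0,3.5,0],"twist":0},{"jaw":0,"linear":[0,0,0],"twist":0},{"jaw":0,"linear":[0,0,0],"twist":0}]' 20
python3 - <<'E'
from h import *
c,f,V,W=grab("scene"); a=c["color"]; h=cv2.cvtColor(a,cv2.COLOR_BGR2HSV).astype(int)
m=(h[...,0]>5)&(h[...,0]<22)&(h[...,1]>150)&(h[...,2]>90)&(abs(W[...,0]-.47)<.03)&(abs(W[...,1]+.008)<.025)&(W[...,2]>.055)
print(m.sum(),np.nanpercentile(W[m][:,2],[50,90,98]),W[m&(W[...,2]>.0765)].mean(0))
z=lambda u,v,r:cv2.resize(a[v-r:v+r,u-r:u+r],(390,390),interpolation=cv2.INTER_CUBIC)
cv2.imwrite("pics/s10.png",np.hstack([z(283,225,40),z(152,312,30)]))
E
```

```text
time: 15.93
position: [0.4704, -0.0089, 0.166]
tool_rot: [0.999, 0.033, 0.004, 0.001]
ft_force: [0.7, 0.6, 0.9]
grip_width: 0.039
grip_force: 0.0
time: 16.43
position: [0.4771, -0.1497, 0.1616]
tool_rot: [1.0, 0.031, -0.0, -0.0]
ft_force: [-0.4, -0.4, -0.3]
grip_width: 0.0073
grip_force: 0.0
125 [0.0776252  0.07918362 0.08001489] [ 0.47235817 -0.00902729  0.07801783]
```

View pics/s10.png

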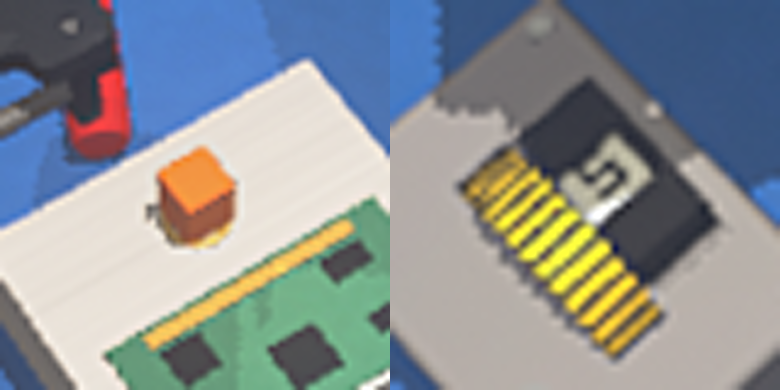

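The pin stands home, head top at 78 mm and at (195,195) in the left half. The right half shows a 5 seen upside-down in the window (607,180), about central. Approaching the wheel with the fingers shut, and measuring the window numerically.

```bash
cat > win.py <<'E'
from h import *
def win(show=True):
    c,f,V,W=grab("scene"); g=cv2.cvtColor(c["color"],cv2.COLOR_BGR2GRAY)
    a=np.radians(16.4); X=np.array([np.cos(a),np.sin(a),0]); Y=np.array([-X[1],X[0],0])
    xs=np.arange(-14,14.1,1)[::-1]; ys=np.arange(13,-13.1,-1)
    P=np.array([0.5098,-.2867,.063])+xs[:,None,None]*1e-3*X+(19+ys)[None,:,None]*1e-3*Y
    p=P@V[:3,:3].T+V[:3,3]; uv=(f*p[...,:2]/p[...,2:]+[c["cx"],c["cy"]]).astype(np.float32)
    R=cv2.remap(g,uv[...,0],uv[...,1],cv2.INTER_CUBIC)
    if show:
        for x,r in zip(xs,R): print("%4d "%x+"".join(" .:-=+*#%@"[min(9,int(v)*10//256)] for v in r))
    return R
E
python3 -c "from win import *; win()"
python3 -m pendant '[{"jaw":0,"linear":[0,0,0],"twist":-6.5},{"jaw":0,"linear":[0,0,0],"twist":-6.5},{"jaw":0,"linear":[-0.3,3.5,0],"twist":0},{"jaw":0,"linear":[-0.3,3.5,0],"twist":0},{"jaw":0,"linear":[-0.3,3.5,1],"twist":0},{"jaw":0,"linear":[-0.4,3.5,2],"twist":0},{"jaw":0,"linear":[0,0,2],"twist":0},{"jaw":0,"linear":[0,0,1.5],"twist":0},{"jaw":0,"linear":[0,0,0],"twist":0},{"jaw":0,"linear":[0,0,0],"twist":0}]'
```

```text
14 ::::::::::::::::::::::.-*%#
  13 :::::::::::::::::::::::=%@@
  12 :::::::::::::::::::::::+#%@
  11 -::::::::::::::::::::::=*##
  10 ::::::::::::::::::::::.:===
   9 :::::::::::::..:.......:-==
   8 :::::--:-:-:-::::.:::::-+##
   7 :::::======+*++*+++++*+*#@@
   6 :::.-+*****#%%#@@%%%@@##%@@
   5 :..:=*######%%%@@@@@@@@####
   4 :..:+####***####%%@@@@@#+==
   3 :..:+###*+==+===+*#%%%%*+--
   2 :..:+###*=::::::-=*####****
   1 ...:+###+-.-=----=****###%%
   0 :..:+###+-:=***++*****###%@
  -1 :..:+*##*--+###***##**#**##
  -2 :..:=*##*-:=+**++**#*##+++=
  -3 :..:=*##+-.:--=--=***#*++*=
  -4 :..:=*#**=::--=:.-*#***+*%#
  -5 :..:=*#***+++*+=:-+*#**+*%@
  -6 :..:=*###****#*+-=*###++*#%
  -7 :..:=*###*+++**=-=+##*+-=++
  -8 :..:=+**++=--==-:-+***+--==
  -9 :.::-====-::::::::-=+=--=**
 -10 :..::---::.......::--::=*%%
 -11 ::..::::.......:..:::::=*%%
 -12 ::::::..::::::::::.:..:-+*+
 -13 :::::::::::::::::::::.::-*+
 -14 ::::::::::::::::::::::.:=##
time: 17.37
position: [0.5046, -0.2836, 0.0965]
tool_rot: [0.989, 0.147, -0.001, -0.002]
ft_force: [0.4, 0.7, 0.6]
grip_width: 0.0007
grip_force: 0.0
```

Window numbers: the 5's middle bar lies about 3 mm toward -x of the window centre, so the wheel is near 3.03 rad and needs about +1.36 rad (48 mm of rim). Feeling for the rim.

```bash
python3 -m pendant '[{"jaw":0,"linear":[-0.3,0.45,0.2],"twist":0},{"jaw":0,"linear":[0,0,0.2],"twist":0},{"jaw":0,"linear":[0,0,0.2],"twist":0},{"jaw":0,"linear":[0,0,0.1],"twist":0},{"jaw":0,"linear":[0,0,0],"twist":0},{"jaw":0,"linear":[0,0,0],"twist":0}]'
python3 -m pendant '[{"jaw":0,"linear":[0,0,0.1],"twist":0},{"jaw":0,"linear":[0,0,0.1],"twist":0},{"jaw":0,"linear":[0,0,0],"twist":0},{"jaw":0,"linear":[0,0,0],"twist":0}]'
```

```text
time: 17.87
position: [0.5038, -0.2909, 0.0908]
tool_rot: [0.989, 0.146, 0.0, 0.0]
ft_force: [0.7, 0.0, 1.0]
grip_width: 0.0001
grip_force: 0.0
time: 18.2
position: [0.5037, -0.291, 0.0885]
tool_rot: [0.989, 0.146, -0.0, -0.0]
ft_force: [-0.8, 0.9, 0.3]
grip_width: -0.0
grip_force: 0.0
```

```bash
python3 -m pendant '[{"jaw":0,"linear":[0,0,0.1],"twist":0},{"jaw":0,"linear":[0,0,0],"twist":0},{"jaw":0,"linear":[0,0,0],"twist":0}]'
python3 -m pendant '[{"jaw":0,"linear":[0,0,0.05],"twist":0},{"jaw":0,"linear":[0,0,0],"twist":0},{"jaw":0,"linear":[0,0,0],"twist":0}]'
python3 -m pendant '[{"jaw":0,"linear":[0,0,0.05],"twist":0},{"jaw":0,"linear":[0,0,0],"twist":0},{"jaw":0,"linear":[0,0,0],"twist":0}]'
```

```text
time: 18.45
position: [0.5038, -0.291, 0.0875]
tool_rot: [0.989, 0.146, -0.0, -0.0]
ft_force: [0.2, -0.2, 0.1]
grip_width: 0.0006
grip_force: 0.0
time: 18.7
position: [0.5038, -0.291, 0.0874]
tool_rot: [0.989, 0.146, 0.0, 0.0]
ft_force: [-0.3, 0.5, 3.1]
grip_width: 0.0003
grip_force: 1.6
time: 18.95
position: [0.5039, -0.291, 0.0873]
tool_rot: [0.989, 0.146, 0.0, 0.0]
ft_force: [-0.9, 1.5, 6.0]
grip_width: 0.0004
grip_force: 3.1
```

```bash
python3 -m pendant '[{"jaw":0,"linear":[0.2,0,0],"twist":0},{"jaw":0,"linear":[0.2,0,0],"twist":0},{"jaw":0,"linear":[0.2,0,0],"twist":0},{"jaw":0,"linear":[0,0,0],"twist":0}]'
python3 -m pendant '[{"jaw":0,"linear":[0.2,0,0],"twist":0},{"jaw":0,"linear":[0.2,0,0],"twist":0},{"jaw":0,"linear":[0.2,0,0],"twist":0},{"jaw":0,"linear":[0,0,0],"twist":0}]'
python3 -m pendant '[{"jaw":0,"linear":[0,0,-1.5],"twist":0},{"jaw":0,"linear":[-2,0,-3],"twist":0},{"jaw":0,"linear":[-3,0,-2],"twist":0},{"jaw":0,"linear":[0,0,0],"twist":0}]'
python3 -c "from win import *; win()"
```

```text
time: 19.28
position: [0.51, -0.2892, 0.0873]
tool_rot: [0.989, 0.146, 0.0, 0.0]
ft_force: [-0.4, 1.5, 6.0]
grip_width: 0.0002
grip_force: 3.0
time: 19.62
position: [0.5158, -0.2875, 0.0873]
tool_rot: [0.989, 0.146, 0.0, 0.0]
ft_force: [-0.4, 1.3, 4.8]
grip_width: 0.0002
grip_force: 3.0
time: 19.95
position: [0.4654, -0.3036, 0.1546]
tool_rot: [0.989, 0.146, 0.0, 0.002]
ft_force: [-0.3, 0.4, 0.0]
grip_width: 0.0004
grip_force: 0.0
  14 :::::::::::::::::::::..-#@%
  13 :.:::::::::::::::::::::=#%%
  12 :.:::::::::::::::::::::-+*+
  11 :::::::::::::::::::::..:-==
  10 :.::::.:.:::::::::::...:=++
   9 :.:.:......::::::......:*%%
   8 :...:--:-. .......:::::=#%@
   7 :..:-****=.:..:. :=+++=+*#%
   6 :...=%@@@%+++==-.=%%%%*++++
   5 :..:*@@@@@@@@%%#=+@@@@%+===
   4 :..-*@@@@@@@@@@@+*@@@@%****
   3 :..-+%@@@%%@@@%#+*%@@@%##%%
   2 :..:=#@@@#****+=-+%@@@%#*#%
   1 :...-#@@@*=----::=%@@@%*+**
   0 :..:+%@@%*+--=+==*@@@@%+-==
  -1 :..-*@@@@##*#%%%#%@@@@%+---
  -2 :..-*@@@@@%@@@@@@@@@@@%*=+*
  -3 :..-*@@@@@%@@@@@@@@@@@%**#%
  -4 :..:+%@@@%####%#%%@@%@%**%%
  -5 :..:+%@@%#=-==+=+*%%%@%++*#
  -6 :..:+%@@%+::-:--+*%%@@#+--=
  -7 :..:+%@@%+:=*+**#%%@@@%+-=+
  -8 :..:+%@@%+-*%%%###%%%@%*+*#
  -9 :..:+###*=-=*****+***#*+*%%
 -10 :..:-===-:.:==-------===*##
 -11 :...:::::. .:::......:.:=++
 -12 :::....................:===
 -13 ::::::.:::::::..:::::..-+*+
 -14 :::::::::::::::::::::.:-+##
```

Forces stayed steady, the tip rolls flat, and the window now reads between 5 and 6 (about 3.38 rad). Two more 17 mm strokes are needed.

```bash
python3 -m pendant '[{"jaw":0,"linear":[1.9,-0.05,1],"twist":0},{"jaw":0,"linear":[1.9,-0.05,2],"twist":0},{"jaw":0,"linear":[0,0,2],"twist":0},{"jaw":0,"linear":[0,0,1.3],"twist":0},{"jaw":0,"linear":[0,0,0],"twist":0},{"jaw":0,"linear":[0,0,0],"twist":0},{"jaw":0,"linear":[0,0,0],"twist":0}]'
```

```text
time: 20.58
position: [0.5039, -0.2894, 0.0875]
tool_rot: [0.989, 0.146, -0.0, -0.0]
ft_force: [-0.2, -0.3, -0.1]
grip_width: 0.0004
grip_force: 0.0
```

```bash
python3 -m pendant '[{"jaw":0,"linear":[-0.15,0,-0.1],"twist":0},{"jaw":0,"linear":[-0.1,0,0],"twist":0},{"jaw":0,"linear":[0,0,0.1],"twist":0},{"jaw":0,"linear":[0,0,0.08],"twist":0},{"jaw":0,"linear":[0,0,0],"twist":0},{"jaw":0,"linear":[0,0,0],"twist":0}]'
python3 -m pendant '[{"jaw":0,"linear":[0.2,0,0],"twist":0},{"jaw":0,"linear":[0.2,0,0],"twist":0},{"jaw":0,"linear":[0.2,0,0],"twist":0},{"jaw":0,"linear":[0.2,0,0],"twist":0},{"jaw":0,"linear":[0.2,0,0],"twist":0},{"jaw":0,"linear":[0.2,0,0],"twist":0},{"jaw":0,"linear":[0.2,0,0],"twist":0},{"jaw":0,"linear":[0.2,0,0],"twist":0},{"jaw":0,"linear":[0,0,0],"twist":0}]'
python3 -m pendant '[{"jaw":0,"linear":[0,0,-0.5],"twist":0},{"jaw":0,"linear":[0,0,-0.5],"twist":0},{"jaw":0,"linear":[-0.9,0,0],"twist":0},{"jaw":0,"linear":[-0.8,0,0],"twist":0},{"jaw":0,"linear":[0,0,0.5],"twist":0},{"jaw":0,"linear":[0,0,0.4],"twist":0},{"jaw":0,"linear":[0,0,0],"twist":0},{"jaw":0,"linear":[0,0,0],"twist":0}]'
```

```text
time: 21.08
position: [0.501, -0.2908, 0.0877]
tool_rot: [0.989, 0.146, -0.0, -0.0]
ft_force: [-0.7, 0.0, -0.1]
grip_width: 0.0006
grip_force: 0.0
time: 21.83
position: [0.5169, -0.2861, 0.0878]
tool_rot: [0.989, 0.146, 0.0, 0.0]
ft_force: [-0.1, -0.0, 0.2]
grip_width: 0.0006
grip_force: 0.0
time: 22.5
position: [0.4998, -0.2909, 0.0881]
tool_rot: [0.989, 0.146, -0.0, -0.0]
ft_force: [-0.5, -0.6, 0.3]
grip_width: 0.0007
grip_force: 0.0
```

That stroke missed contact. Pressing properly this time.

```bash
python3 -m pendant '[{"jaw":0,"linear":[0.2,0,0.05],"twist":0},{"jaw":0,"linear":[0,0,0.05],"twist":0},{"jaw":0,"linear":[0,0,0],"twist":0},{"jaw":0,"linear":[0,0,0],"twist":0}]'
python3 -m pendant '[{"jaw":0,"linear":[0,0,0.04],"twist":0},{"jaw":0,"linear":[0,0,0],"twist":0},{"jaw":0,"linear":[0,0,0],"twist":0}]'
```

```text
time: 22.83
position: [0.5022, -0.2904, 0.0877]
tool_rot: [0.989, 0.146, 0.0, 0.0]
ft_force: [0.2, -0.1, 0.2]
grip_width: 0.0003
grip_force: 0.0
time: 23.08
position: [0.5022, -0.2905, 0.0875]
tool_rot: [0.989, 0.146, 0.0, 0.0]
ft_force: [0.5, -0.0, -0.1]
grip_width: 0.0007
grip_force: 0.2
```

```bash
python3 -m pendant '[{"jaw":0,"linear":[0,0,0.07],"twist":0},{"jaw":0,"linear":[0,0,0],"twist":0},{"jaw":0,"linear":[0,0,0],"twist":0}]'
python3 -m pendant '[{"jaw":0,"linear":[0.2,0,0],"twist":0},{"jaw":0,"linear":[0.2,0,0],"twist":0},{"jaw":0,"linear":[0.2,0,0],"twist":0},{"jaw":0,"linear":[0.2,0,0],"twist":0},{"jaw":0,"linear":[0.2,0,0],"twist":0},{"jaw":0,"linear":[0.2,0,0],"twist":0},{"jaw":0,"linear":[0.2,0,0],"twist":0},{"jaw":0,"linear":[0.2,0,0],"twist":0},{"jaw":0,"linear":[0,0,0],"twist":0}]'
python3 -m pendant '[{"jaw":0,"linear":[0,0,-0.5],"twist":0},{"jaw":0,"linear":[0,0,-0.5],"twist":0},{"jaw":0,"linear":[-0.9,0,0],"twist":0},{"jaw":0,"linear":[-0.7,0,0],"twist":0},{"jaw":0,"linear":[0,0,0.5],"twist":0},{"jaw":0,"linear":[0,0,0.45],"twist":0},{"jaw":0,"linear":[0,0,0],"twist":0},{"jaw":0,"linear":[0,0,0],"twist":0}]'
```

```text
time: 23.33
position: [0.5022, -0.2905, 0.0873]
tool_rot: [0.989, 0.146, 0.0, 0.0]
ft_force: [-1.4, 0.2, 5.8]
grip_width: 0.0004
grip_force: 2.6
time: 24.08
position: [0.5178, -0.2859, 0.0872]
tool_rot: [0.989, 0.146, 0.0, 0.0]
ft_force: [0.5, 1.3, 6.1]
grip_width: 0.0003
grip_force: 2.8
time: 24.75
position: [0.5019, -0.2905, 0.0873]
tool_rot: [0.989, 0.146, -0.0, -0.0]
ft_force: [-1.6, 1.6, 6.1]
grip_width: 0.0004
grip_force: 2.9
```

```bash
python3 -m pendant '[{"jaw":0,"linear":[0.2,0,0],"twist":0},{"jaw":0,"linear":[0.2,0,0],"twist":0},{"jaw":0,"linear":[0.2,0,0],"twist":0},{"jaw":0,"linear":[0.2,0,0],"twist":0},{"jaw":0,"linear":[0.2,0,0],"twist":0},{"jaw":0,"linear":[0.2,0,0],"twist":0},{"jaw":0,"linear":[0.2,0,0],"twist":0},{"jaw":0,"linear":[0.2,0,0],"twist":0},{"jaw":0,"linear":[0,0,0],"twist":0}]'
python3 -m pendant '[{"jaw":0,"linear":[0,0,-1.5],"twist":0},{"jaw":0,"linear":[-3,0,-3],"twist":0},{"jaw":0,"linear":[-3,0,-2],"twist":0},{"jaw":0,"linear":[0,0,0],"twist":0}]'
python3 -c "from win import *; win()"
```

```text
time: 25.5
position: [0.5178, -0.2859, 0.0872]
tool_rot: [0.989, 0.146, 0.0, 0.0]
ft_force: [0.2, 0.4, 4.9]
grip_width: 0.0005
grip_force: 2.5
time: 25.83
position: [0.4577, -0.3045, 0.154]
tool_rot: [0.989, 0.145, -0.0, 0.001]
ft_force: [1.3, -0.3, 0.5]
grip_width: 0.0005
grip_force: 0.0
  14 :.::::::::::::::::::::.-+##
  13 :.::::::::::::::::::::.:=+=
  12 :.::::::::::::::::::::.:==-
  11 :::::::::::::::::::::..-+*+
  10 :.::::......::::::.:...-*%#
   9 :.:.:..................-#@@
   8 ::..:--::.::::::..:.:::-*%%
   7 :..:-****+***++*==++++===++
   6 ::..=%@@@@@%####*#%%%%*+-==
   5 :..:*@@@@@#*+=+++#@@@@%*+++
   4 :..-*@@@@%+=-:--:+@@@@%*###
   3 :..-+%@@@%*+=--:.=%@@@%#*#%
   2 :..:=#%@@@%###*+:=%@@@%*++*
   1 ....-#@@@@@@@@%*-+%@@@%+-:-
   0 :..:+%@@@@@@@@@+-+%@@@%+-::
  -1 :..-*@@@@%@@@@%+:=%@@@%*+++
  -2 :..-*@@@%%%%@@%+:=%@@@%#*%%
  -3 :..-*@@%%%%%%@@*-=#@@@%#*#%
  -4 :..:+%@%%%%%%@@*-=#@@@%*++*
  -5 :..:+%@%%%%%%@%*-=#@@@#+---
  -6 :..:+%@@%%%%%%@#==#@@@#=::-
  -7 :..:+%@@@@@@@@@#=+#@@@%+==+
  -8 :..:+%@@%%%%%%%#=+#%%@%*+*#
  -9 :..:+####*#****+==+**#*++**
 -10 :..:-=========--::--===--==
 -11 ::..:::..:::::::..:..:..:--
 -12 :::.....................-=+
 -13 ::::::....:.:.:.::::...-+*#
 -14 :::::::::::::::::::::::-+**
```

The 7 shows, about 2-3 mm short of centre (about 4.32 rad). One small trimming stroke.

```bash
python3 -m pendant '[{"jaw":0,"linear":[2.6,0,1],"twist":0},{"jaw":0,"linear":[2.6,0,2],"twist":0},{"jaw":0,"linear":[0,0,2],"twist":0},{"jaw":0,"linear":[0,0,1.35],"twist":0},{"jaw":0,"linear":[0,0,0],"twist":0},{"jaw":0,"linear":[0,0,0],"twist":0},{"jaw":0,"linear":[0,0,0],"twist":0}]'
python3 -m pendant '[{"jaw":0,"linear":[0,0,0.05],"twist":0},{"jaw":0,"linear":[0,0,0],"twist":0},{"jaw":0,"linear":[0,0,0],"twist":0}]'
```

```text
time: 26.47
position: [0.511, -0.2871, 0.0873]
tool_rot: [0.989, 0.146, 0.0, -0.001]
ft_force: [0.7, 1.2, 3.4]
grip_width: 0.0004
grip_force: 2.0
time: 26.72
position: [0.5107, -0.2873, 0.0873]
tool_rot: [0.989, 0.146, 0.0, -0.001]
ft_force: [0.3, 1.2, 5.4]
grip_width: 0.0007
grip_force: 3.0
```

```bash
python3 -m pendant '[{"jaw":0,"linear":[0.1,0,0],"twist":0},{"jaw":0,"linear":[0.1,0,0],"twist":0},{"jaw":0,"linear":[0.08,0,0],"twist":0},{"jaw":0,"linear":[0,0,0],"twist":0},{"jaw":0,"linear":[0,0,0],"twist":0}]'
python3 -m pendant '[{"jaw":0,"linear":[0,0,-1.5],"twist":0},{"jaw":0,"linear":[-3,0,-2.5],"twist":0},{"jaw":0,"linear":[-3,0,-2.5],"twist":0},{"jaw":0,"linear":[0,0,0],"twist":0},{"jaw":0,"linear":[0,0,0],"twist":0},{"jaw":0,"linear":[0,0,0],"twist":0}]'
python3 -c "
from win import *; win()
c,f,V,W=grab('scene'); h=cv2.cvtColor(c['color'],cv2.COLOR_BGR2HSV).astype(int)
m=(h[...,0]>5)&(h[...,0]<22)&(h[...,1]>150)&(abs(W[...,0]-.47)<.03)&(abs(W[...,1]+.008)<.025)&(W[...,2]>.075)
print(m.sum(),W[m].mean(0)); o=robot.get_obs(); print(o['time'],o['position'],o['ft_force'])"
```

```text
time: 27.13
position: [0.513, -0.2866, 0.0873]
tool_rot: [0.989, 0.146, -0.0, -0.001]
ft_force: [-1.2, 1.3, 4.6]
grip_width: 0.0004
grip_force: 3.1
time: 27.63
position: [0.4557, -0.3044, 0.1518]
tool_rot: [0.989, 0.146, 0.0, -0.0]
ft_force: [1.1, -0.7, -0.4]
grip_width: 0.0002
grip_force: 0.0
  14 ::::::::::::::::::::::.::=-
  13 :.::::::::::::::::::::.:-++
  12 :.::::::::::::::::::::.-*%#
  11 :::::::::::::::::::::::=#@%
  10 :.::::.:.:.:::::::::..:=*#%
   9 :::.:......::::::......:=+*
   8 ::..:--:-::--:::..::::::-==
   7 :..:-***#+----::.-++++=-+++
   6 ::..=%@@@*=:::...+%%%%#*#%%
   5 :..:*@@@@*=----::+@@@@%##%%
   4 :..-*@@@@#*+***=:+@@@@@#*#%
   3 :..-+%@@@@%%%@%+:=%@@@%+=++
   2 :..:=#%@@@@@@@@#-=%@@@%+---
   1 :...-#@@@@@@@@@*-+%@@@%+-==
   0 :..:+%@@@@@@@@%+-+%@@@%*+*#
  -1 :..-*@@@@%%@@@%+:=%@@@%**%%
  -2 :..-*@@@%%%%@@%+:=%@@@%**#%
  -3 :..-*%@%%%%%%@@*--#@@@%*=++
  -4 :..:+%@%%%%%%@@*-=#@@%#+--=
  -5 :..:+%@%%%%%%@%*-=#@@@#+-==
  -6 :..:+%@@%%%%%%%#**%@@@#++*#
  -7 :..:+%@@@@@@@@%%%%%@@@%**##
  -8 :..:+%@@%%%%%%%%##%%%@%*++*
  -9 :..:+###**#*#****++**#*+=--
 -10 :..:-===--====------===----
 -11 :...:::...::::.......:::=*+
 -12 :::..:.................:+##
 -13 ::::::.:..:...:.::::...-+**
 -14 :::::::::::::::::::::..:===
119 [ 0.47208047 -0.00871777  0.07744893]
27.7333 [ 0.45587124 -0.30395185  0.15128343] [0.47074009 0.12715604 0.34166143]
```

The 7 is centred (stem ends at -6 mm, top bar around +6 mm), the pin is home and the arm is clear.

```bash
python3 -c "
from h import *
print(robot.hand_in())"
```

```text
the job is handed in; nothing more can be done
None
```

The job is handed in at about 28 s of the 58 s, with no verdict shown: the last camera check had the orange pin home in the bore, the wheel reading 7 in mid-window and the arm clear. The black pins were left in the rack.

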